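# Hold a spring clip gaping over a test card

## Robot

A 7-joint arm with a two-finger parallel gripper is mounted at the origin on the work surface. World frame = base frame: x ahead of the robot, y to its left, z up, the work surface at z = 0. Lengths are in m, angles in rad, forces in N, time in s.
With the tool pointing down it reaches from about 0.425 to 0.925 m from the base axis. Payload 6.8 kg.
Tool frame: the origin (TCP) lies at the centre of the arm's flange, where the gripper is bolted on; the fingertips stand 182 mm ahead of it and the grasp point (between the pads) lies 163 mm ahead of it; z points along the fingers, y is the line along which they close (so a half turn about z gives the same grasp; the last joint's range is limited). The gripper opens to 88 mm and grips with 3 to 60 N. Pads are 20 mm wide; open, the fingers measure 115 mm over their backs; the gripper's body (75 mm by 178 mm) begins 61 mm behind the grasp point.
Start: joints at [1.126, 0.477, 0.022, 1.555, -0.011, 1.109, -0.083], TCP at [0.223, -0.637, 0.405] pointing down, gripper open.
Joint ranges: [-2.96, 2.96], [-0.34, 2.1], [-1.41, 1.46], [0.24, 2.44], [-1.37, 4.51], [0.17, 1.92], [-2.96, 2.96]. Speed limits (rad/s): [2.39, 2.39, 3.14, 3.14, 3.14, 3.14, 3.14].

## Interface

Orientations are given as [roll, pitch, yaw] about the fixed x, y, z axes, in that order (R = Rz(yaw) Ry(pitch) Rx(roll)).
In Python, from plant import env, solver, optics, sensors gives the robot as it stands. The module is installed in compiled form; this text tells all that it offers. Calls block until the motion is done:
- env.goto(position, orientation): joint-space move of the TCP to a pose.
- env.servo_line(position, orientation=None, speed=0.15, until_force=None): straight line of the TCP; orientation=None keeps the orientation; speed is the mean speed in m/s. With until_force (N) it stops when the force on the tool has changed by that much, and returns True; else False.
- env.movej(angles): joint-space move.
- env.gripper_to(opening, f_grip=None): finger opening in m; f_grip is the grip in N (None keeps the last); returns when the fingers have stopped.
- env.sleep(seconds).
- solver.inverse_kinematics(position, orientation): joint angles nearest the present ones, or None.
- optics.camera(name): name is "scene" or "top"; returns (picture, depth): 480x640x3 uint8, red, green, blue; 480x640 float32, m along the optical axis (not along the pixel's ray), 0 where there is no reading.
- optics.get_calibration(name): a dict with "vertical_fov" (degrees; the focal length in pixels is half the picture's height over the tangent of half this angle, whatever the lens; pixels are square), "cx", "cy" (the principal point, pixels), "k1" (the pictures are not rectified: a ray, as slopes to the right and down, at radius r is drawn at 1 + k1 r^2 times it, then the intrinsics apply), "rvec" (rotation vector, rad) and "tvec" (3), from world to camera coordinates, as OpenCV has them. Camera axes: x right, y down, z forward; pixel columns grow to the right and rows downward; lengths in m; the calibration is good to about 2 mm. A picture is of the moment at which its call begins. get_calibration takes no time and is no camera call.
A pose or a line that the arm cannot do raises env.IKError and nothing moves.
- env.sign_off(): hands the job in; it is judged then, once.
Trained networks look in the newest picture that a camera, given by its name, has taken for a name from the list of things; names that differ only in an ending like _2 or _b are one class to them, and where a whole thing is asked for, a point or a joint stands for the part that bears it (a point fixed in the world has none). Each returns a list of dicts, best first, with "score" (0 to 1); they miss things now and then, are a little off and sometimes report something else, mostly with a low value. They report only what shows in the picture. A call takes as long as a camera call. They do not tell look-alikes from the thing itself.
- optics.find_in(camera, thing): "position" ([column, row] in pixels, amid what is visible of it).
- optics.trace(camera, thing): "mask" (480x640 bool, what is visible of it) and "position" ([column, row] in pixels, amid what is visible of it).
- optics.place_of(camera, thing): "position" ([column, row] in pixels: a listed point, or the origin of a listed thing).
Readings, each from a call of its own:
- sensors.read_clock(): time.
- sensors.read_joints(): joint angles.
- sensors.read_joint_vel(): joint speeds.
- sensors.read_joint_efforts(): joint torques, N m.
- sensors.read_ee_pos(): TCP position.
- sensors.read_ee_rot(): TCP orientation.
- sensors.read_ft_force(): force on the tool from outside, world axes, zero at the start.
- sensors.read_wrist_torque(): the same for the moment, N m.
- sensors.read_opening(): finger opening in m.
- sensors.read_grip_force(): force on a finger pad.
Only numpy, scipy, OpenCV 4.12 (cv2) and the standard library are available. Lean on these libraries where they do the work, as an engineer would, in place of code of your own. Each camera call takes 0.05 s, during which the arm holds its last target. There are 200 camera calls.

## Task

Squeeze the orange spring clip open on its rack, lift it off, and bring it, still gaping, down over the top edge of the upright white card with black squares: one open jaw on each side, the card's edge well inside the jaws, the clip's whole width over the card and in line with it. Finish while holding it squeezed open there, clear of the card so that it neither bites, rests on nor touches it, ready for a second sheet to be slipped in. Do not let the clip snap shut on the way, do not push on either card, and leave the other things on the bench alone.

Things in the scene. Friction and masses are not known exactly. Their poses are not given: they have to be found in the camera images.
- clip: orange plastic spring clip, loose, about 65 g, 32 mm wide; same origin and axes as point clip_center. Both halves turn: squeezed evenly, each leans by half the joint value, so this frame (fixed to the half at -x) then leans up to 0.25 rad about y. Two jaws, 4 mm thick, reach 50 mm below the pivot; squeezing the two tails together spreads them.
- clip_center (a point): middle of the clip's pivot barrel (12 mm across, along y). z up along the tails, x across the jaws: squeeze the tails along x. Tails, 4 mm thick, 32 mm wide, rise from 6 to about 52 mm above this point; at rest they splay, 50 mm over their outsides at the top, 27 mm at the root; fully squeezed they stand parallel, 24 mm over the outsides.
- clip_tip_a (a point): middle of the inner lower edge of the jaw at -x, 50 mm below the pivot
- clip_tip_b (a point): middle of the inner lower edge of the other jaw, 50 mm below the pivot
- clip_lever (a joint): angle between the clip's halves (rad): 0 as it bites on the rack plate (jaws parallel, 3 mm apart), 0.5 fully squeezed, a hard stop (jaw tips 28 mm apart, 15 mm apart half-way up). About 7 to 9 N on each tail near its top holds it fully open; it springs shut when the tails are freed.
- rack: clip rack: grey base 70 x 130 mm, 20 mm high, fixed, with an upright steel plate 3 mm thick, 120 mm wide along y, top edge 75 mm above the bench. Origin under its centre; x is square to the plate. The clip starts astride the plate, jaws down, tails up, its barrel resting on the top edge, within 30 mm of the plate's middle.
- card: upright white card with black squares, in an aluminium base 70 x 130 mm, 20 mm high, fixed. Origin under the centre of the base; x is square to the card, y along it, z up.
- card_top (a point): middle of the white card's top edge, 110 mm above the bench; the card is 3 mm thick (x) and 100 mm wide (y). Same axes as body card.
- spare: plain green card of the same size in the same kind of base, fixed; not to be used. Origin under the centre of the base.
- cleaner: blue-labelled lens cleaner bottle, 40 mm across, 110 mm high, loose; origin under its centre
- eyepiece: aluminium eyepiece standing on its narrow end, 34 mm across, 55 mm high; origin under its centre
- slidebox: blue slide box, 60 x 85 mm, 30 mm high; origin under its centre
Mind the look-alikes: they are no part of the job. What is shaped like the rack but red or yellow is not meant.

How it is judged:
On the way, in this order (a step that is already met when the one before it is completed fails the run):
1. the clip is squeezed open while still on its rack (value of joint clip_lever above 0.3 rad and z of clip_center in the frame of rack below 0.111 m), for 0.1 s.
2. the open clip is lifted clear of its rack (value of joint clip_lever above 0.3 rad and z of clip_center in the frame of rack above 0.135 m), for 0.1 s.
At the end, for the whole second after the job is handed in: Fingers hold the clip (over 3 N), still, open past 0.33 rad, within 0.3 rad of the white card's line; a jaw tip on each side of the card, 10 mm or more below its top edge, jaw centres within 34 mm of its middle; neither clip nor fingers touch the card (under 0.2 N) (value of joint clip_lever above 0.33 rad and ((x of clip_tip_a in the frame of card_top below -0.0025 m and x of clip_tip_b in the frame of card_top above 0.0025 m) or (x of clip_tip_b in the frame of card_top below -0.0025 m and x of clip_tip_a in the frame of card_top above 0.0025 m)) and z of each of clip_tip_a, clip_tip_b in the frame of card_top below -0.01 m and y of clip_tip_a in the frame of card_top between -0.034 and 0.034 m and y of clip_tip_b in the frame of card_top between -0.034 and 0.034 m and angle between the y axis of clip_center and the y axis of card_top, either way round below 0.3 rad and angle between clip_center's own z axis and vertical below 0.55 rad and contact force between each of clip, the fingers and card below 0.2 N and contact force between the fingers and clip above 3 N and linear speed of clip below 0.02 m/s and height (world z) of clip_center above 0.118 m); the arm keeps its last pose, push and grip.
It fails at once if the clip snaps shut away from its rack (under 0.15 rad) (value of joint clip_lever below 0.15 rad and (horizontal distance between clip_center and rack above 0.08 m or z of clip_center in the frame of rack above 0.135 m)).
It fails at once if the white card is pushed with more than 5 N (contact force between any of clip, the arm, the fingers and card above 5 N).
It fails at once if the green card is pushed with more than 5 N (contact force between any of clip, the arm, the fingers and spare above 5 N).
It fails at once if the bottle, eyepiece or slide box is moved more than 20 mm or tipped (distance of any of cleaner, eyepiece, slidebox from where it was at the start of the episode above 0.02 m or angle between any of cleaner, eyepiece, slidebox's own z axis and vertical above 0.3 rad).
It also fails if it takes over 37 s, if anything falls off the work surface, if the arm or the gripper's body presses on something with over 40 N, if the wrist force passes 120 N, or if a joint passes its speed limit or range.

## Working session

There is one attempt and no reset: what is moved stays moved. The work goes in short steps, each a Python script; the robot and the scene stay as the last script left them, time stands still between calls to the robot, and variables do not carry over. Pictures are saved under pics/ and viewed, at most 10 in all, crops included, and the job is handed in when it is done.

```bash
mkdir -p pics
cat > h.py <<'E'
import numpy as np, cv2
from plant import env, solver, optics, sensors
from scipy.spatial.transform import Rotation as Rot
def cal(n):
    c=optics.get_calibration(n); f=240/np.tan(np.radians(c["vertical_fov"])/2)
    return f,c["cx"],c["cy"],c["k1"],Rot.from_rotvec(np.ravel(c["rvec"])).as_matrix(),np.ravel(c["tvec"])
def rays(n,px):
    f,cx,cy,k,R,t=cal(n); p=(np.atleast_2d(px).astype(float)-[cx,cy])/f; u=p.copy()
    for _ in range(20): u=p/(1+k*(u**2).sum(1,keepdims=True))
    return np.c_[u,np.ones(len(u))]
def world(n,px,depth):   # depth along the axis
    f,cx,cy,k,R,t=cal(n); return (rays(n,px)*np.ravel(depth)[:,None]-t)@R
def onplane(n,px,z):
    f,cx,cy,k,R,t=cal(n); d=rays(n,px)@R; o=-R.T@t
    return o+d*((z-o[2])/d[:,2])[:,None]
def proj(n,P):
    f,cx,cy,k,R,t=cal(n); c=np.atleast_2d(P)@R.T+t; u=c[:,:2]/c[:,2:]
    return u*(1+k*(u**2).sum(1,keepdims=True))*f+[cx,cy]
def cloud(n,d,mask):
    m=mask&(d>0); r,c=np.nonzero(m); return world(n,np.c_[c,r],d[r,c])
E
python3 - <<'E'
from h import *
for n in("scene","top"):
    im,d=optics.camera(n); cv2.imwrite(f"pics/{n}0.png",im[:,:,::-1]); np.save(n+"_d.npy",d)
    f,cx,cy,k,R,t=cal(n); print(n,f,k,"cam at",-R.T@t)
    for th in("clip","rack","card","spare","cleaner","eyepiece","slidebox"):
        for r in optics.place_of(n,th): print(th,round(r["score"],2),np.round(r["position"]),np.round(onplane(n,r["position"],0)[0],3))
print(sensors.read_clock())
E
```

```text
scene 463.9843380519269 -0.05963633226026147 cam at [0.97567052 0.08525814 0.76002706]
clip 0.9 [412. 266.] [0.486 0.264 0.   ]
rack 0.96 [388. 287.] [0.536 0.214 0.   ]
rack 0.95 [426. 196.] [0.305 0.312 0.   ]
rack 0.91 [493. 280.] [0.514 0.418 0.   ]
rack 0.85 [427. 377.] [0.708 0.269 0.   ]
rack 0.62 [229. 218.] [ 0.379 -0.106  0.   ]
rack 0.6 [170. 397.] [ 0.755 -0.156  0.   ]
card 0.97 [288. 285.] [0.537 0.025 0.   ]
spare 0.72 [143. 294.] [ 0.565 -0.245  0.   ]
cleaner 0.76 [353. 400.] [0.75  0.144 0.   ]
eyepiece 0.65 [168. 397.] [ 0.754 -0.16   0.   ]
slidebox 0.9 [347. 203.] [0.331 0.139 0.   ]
top 563.7495646096226 -0.12978668993138243 cam at [0.33188148 0.0961549  1.24466552]
clip 0.9 [250. 239.] [0.564 0.252 0.   ]
rack 0.92 [409. 318.] [ 0.384 -0.099  0.   ]
rack 0.84 [223. 351.] [0.315 0.308 0.   ]
rack 0.69 [244. 181.] [0.698 0.27  0.   ]
rack 0.66 [174. 255.] [0.527 0.423 0.   ]
rack 0.55 [263. 244.] [0.55  0.222 0.   ]
rack 0.38 [300. 159.] [0.751 0.14  0.   ]
card 0.95 [353. 246.] [0.545 0.02  0.   ]
card 0.57 [264. 247.] [0.545 0.221 0.   ]
spare 0.86 [467. 233.] [ 0.573 -0.239  0.   ]
spare 0.21 [249. 238.] [0.564 0.255 0.   ]
cleaner 0.97 [299. 157.] [0.754 0.143 0.   ]
eyepiece 0.77 [424. 159.] [ 0.749 -0.148  0.   ]
slidebox 0.68 [298. 342.] [0.334 0.145 0.   ]
0.8
```

View pics/scene0.png

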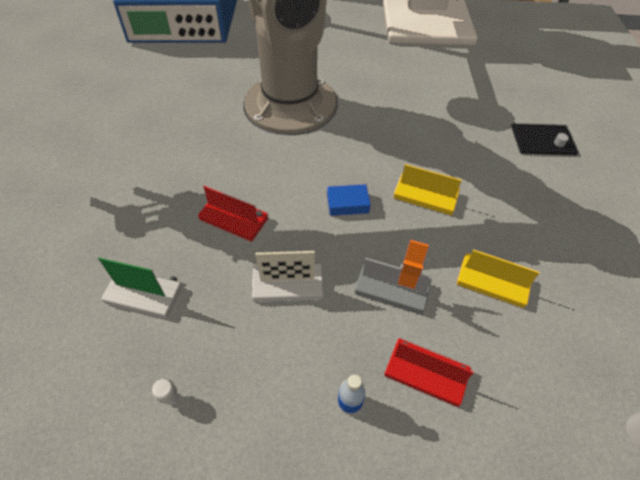

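View pics/top0.png

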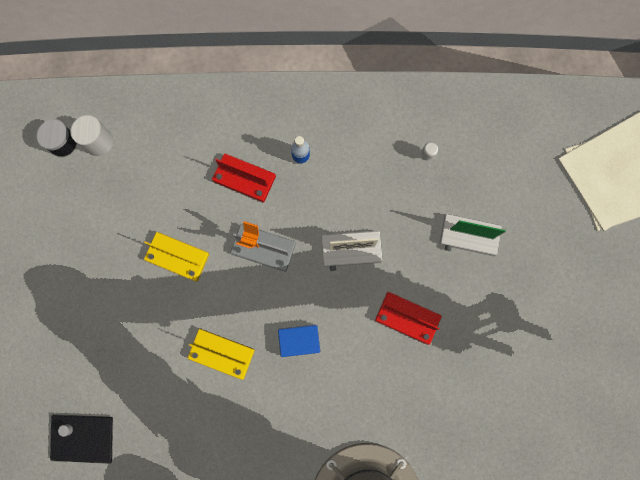

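Scene picture: the clip (orange) sits on the grey rack at about (412,266) in scene and (250,239) in top. The rack candidates are grey at (388,287), yellow at (426,196) and (493,280), and red at (229,218) and (427,377). Grey is the one meant, because it carries the clip and the others are red or yellow. The white card with black squares is at (288,268) in scene and (353,246) in top, and the green spare is at (143,285). Next I measure with masks and depth, and take one enlarged crop to confirm.

Run:
```python
from h import *
P={}
for n in("scene","top"):
    im,d=optics.camera(n)
    for th,c0 in(("clip",None),("rack",{"scene":(388,287),"top":(263,244)}[n]),("card",{"scene":(288,275),"top":(353,246)}[n])):
        L=optics.trace(n,th)
        if c0: L=[r for r in L if np.hypot(*(np.array(r["position"])-c0))<25]
        if not L: print(n,th,"none"); continue
        m=L[0]["mask"]; c=cloud(n,d,m); P[n+"_"+th]=c
        print(n,th,round(L[0]["score"],2),L[0]["position"],len(c),np.round(np.percentile(c,[1,50,99],axis=0),3).tolist())
        if th!="clip":
            for lo,hi in((.012,.028),(.035,.2)):
                q=c[(c[:,2]>lo)&(c[:,2]<hi)][:,:2].astype(np.float32)
                if len(q)<10: continue
                r=cv2.minAreaRect(q); u,s,v=np.linalg.svd(q-q.mean(0),full_matrices=False)
                print("  z",lo,hi,len(q),"rect",np.round(r[0],4),np.round(r[1],4),round(r[2],1),"dir",round(np.degrees(np.arctan2(v[0,1],v[0,0])),1),"mean",q.mean(0),"sd",s/np.sqrt(len(q)))
    if n=="scene":
        cv2.imwrite("pics/crop.png",cv2.resize(im[220:330,230:450],None,fx=3.5,fy=3.5,interpolation=cv2.INTER_CUBIC)[:,:,::-1])
    else:
        cv2.imwrite("pics/crop2.png",cv2.resize(im[205:285,215:395],None,fx=4.4,fy=4.4,interpolation=cv2.INTER_CUBIC)[:,:,::-1])
    for th in("clip_center","clip_tip_a","card_top"):
        z={"clip_center":.081,"clip_tip_a":.031,"card_top":.11}[th]
        for r in optics.place_of(n,th)[:2]: print(n,th,r["score"],r["position"],onplane(n,r["position"],z)[0])
np.savez("P.npz",**P)
```

```text
scene clip 0.57 [413.6, 263.5] 886 [[0.522, 0.222, 0.033], [0.547, 0.243, 0.103], [0.572, 0.262, 0.132]]
scene rack 0.93 [388.8, 287.0] 2496 [[0.514, 0.154, 0.0], [0.554, 0.212, 0.021], [0.59, 0.282, 0.075]]
  z 0.012 0.028 1488 rect [0.5419 0.2202] [0.1309 0.0684] 71.9 dir -107.9 mean [0.55636746 0.21622549] sd [0.03831755 0.01246072]
  z 0.035 0.2 671 rect [0.5413 0.2204] [0.1207 0.0081] 72.1 dir 72.0 mean [0.53843206 0.21395108] sd [0.03754082 0.0009417 ]
scene card 0.93 [285.6, 277.4] 3259 [[0.503, -0.037, 0.003], [0.54, 0.026, 0.022], [0.574, 0.088, 0.111]]
  z 0.012 0.028 1596 rect [0.5367 0.0247] [0.0717 0.1285] 4.1 dir -84.6 mean [0.55008435 0.02678357] sd [0.03985852 0.01612028]
  z 0.035 0.2 1375 rect [0.537  0.0244] [0.0061 0.0974] 4.6 dir 94.1 mean [0.5374248  0.02474355] sd [0.02820664 0.00089568]
scene clip_center 0.79 [410.9, 268.3] [0.54430852 0.24272714 0.081     ]
scene clip_tip_a 0.57 [409.0, 284.8] [0.54806935 0.24758692 0.031     ]
scene card_top 0.58 [284.0, 254.1] [0.54028106 0.02412245 0.11      ]
top clip 0.8 [248.4, 236.1] 365 [[0.526, 0.223, 0.017], [0.555,
[... 263 characters left out ...]
098205]
  z 0.035 0.2 168 rect [0.5371 0.2225] [0.119  0.0377] 80.3 dir -105.8 mean [0.53641766 0.21369961] sd [0.03540083 0.00577989]
top card 0.72 [352.4, 248.8] 1926 [[0.496, -0.039, -0.001], [0.534, 0.027, 0.019], [0.575, 0.089, 0.11]]
  z 0.012 0.028 1480 rect [0.533  0.0251] [0.08   0.1301] 4.4 dir 94.6 mean [0.53356075 0.02718145] sd [0.03899427 0.02211537]
  z 0.035 0.2 350 rect [0.5376 0.0249] [0.0048 0.0997] 3.6 dir -86.3 mean [0.53657085 0.02513384] sd [0.02877165 0.00087803]
top clip_center 0.87 [249.4, 239.3] [0.54722125 0.24337409 0.081     ]
top clip_tip_a 0.71 [251.1, 243.6] [0.54687589 0.24581341 0.031     ]
top card_top 0.84 [352.0, 243.2] [0.53233422 0.02959922 0.11      ]
```

View pics/crop.png

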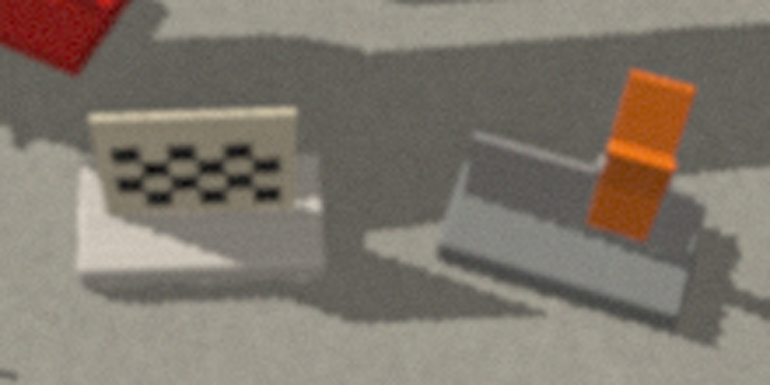

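View pics/crop2.png

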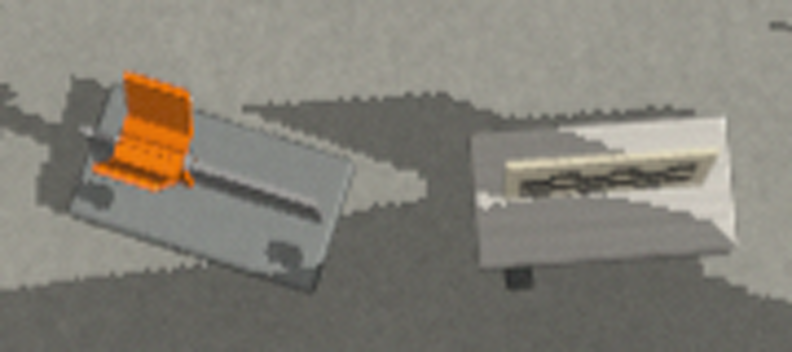

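The crop confirms the target: the orange clip is astride the plate of the grey rack, left of that plate's middle, and the card with black squares stands beside it. I'll approach along the rack plate normal (-18°).

```bash
cat >> h.py <<'E'
def ori(deg): return [np.pi,0,np.radians(deg)]
CLIP=np.array([.5485,.2427]); CARD=np.array([.5372,.0247])
E
python3 - <<'E'
from h import *
q0=np.array(sensors.read_joints()); best=None
for y in(72,-108):
    a=solver.inverse_kinematics([*CLIP,.36],ori(y)); b=solver.inverse_kinematics([*CARD,.36],ori(y+22.2))
    print(y,None if a is None else np.round(a,2),None if b is None else np.round(b,2))
    if a is not None and b is not None:
        s=np.abs(np.array(a)-q0).max()
        if best is None or s<best[0]: best=(s,y)
y=best[1]; print("yaw",y); open("yaw","w").write(str(y))
env.goto([*CLIP,.36],ori(y)); print(sensors.read_clock())
env.servo_line([*CLIP,.121+.163],speed=.1)
print(sensors.read_ee_pos(),sensors.read_opening(),sensors.read_clock())
for n in("scene","top"):
    im,d=optics.camera(n); cv2.imwrite(f"pics/{n}1.png",im[:,:,::-1])
im,_=optics.camera("scene"); x,yy=proj("scene",[*CLIP,.1])[0].astype(int)
cv2.imwrite("pics/s1.png",cv2.resize(im[yy-80:yy+50,x-80:x+80],None,fx=4,fy=4)[:,:,::-1])
E
```

```text
72 [ 0.21  0.61 -1.03  1.74  0.58  1.13 -1.31] [ 0.36  0.37 -0.64  1.9   0.27  0.96 -0.33]
-108 [ 0.29  0.7  -1.19  1.73  0.69  1.2   1.74] [-1.05  0.65  1.28  1.98 -0.71  1.08 -2.52]
yaw 72
4.7833
[0.54865558 0.24305346 0.28449445] 0.08785953217903672 5.6917
```

View pics/s1.png

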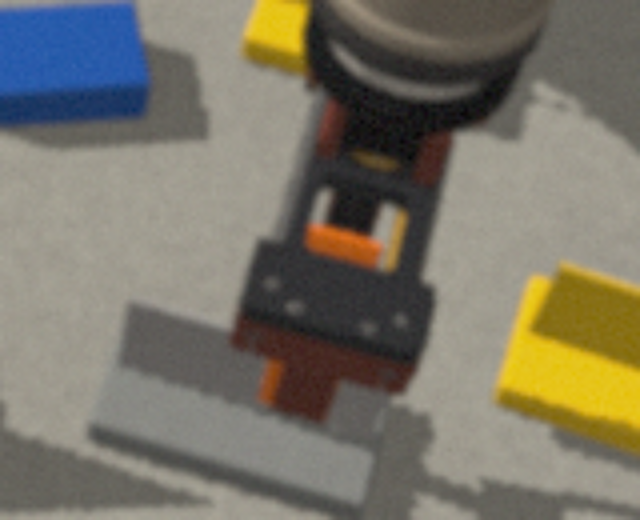

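The open fingers straddle the tails, one pad on each side (front finger at about (300,380) in the crop). Next I squeeze.

Run:
```python
from h import *
f0=np.array(sensors.read_ft_force())
for o in(.05,.04,.032,.02):
    env.gripper_to(o,f_grip=25); print(o,sensors.read_opening(),sensors.read_grip_force(),np.round(np.array(sensors.read_ft_force())-f0,1),sensors.read_clock())
env.sleep(.3)
im,_=optics.camera("scene"); x,yy=proj("scene",[*CLIP,.1])[0].astype(int)
cv2.imwrite("pics/s2.png",cv2.resize(im[yy-80:yy+50,x-80:x+80],None,fx=4,fy=4)[:,:,::-1])
print(sensors.read_opening(),sensors.read_grip_force(),sensors.read_ee_pos())
```

```text
0.05 0.05017011293609931 0.2342704584589228 [-1.  -0.8 -0. ] 6.5917
0.04 0.040114902107401 5.796423491556197 [-1.5 -1.9  7.8] 6.9917
0.032 0.03246112062471004 6.912221273523755 [-1.2 -2.2 10.6] 7.3667
0.02 0.023727430217196813 25.01030445098877 [ 0.1 -1.8 10.8] 7.6667
0.02364863650819117 25.010267794132233 [0.54940245 0.24341506 0.28604584]
```

View pics/s2.png

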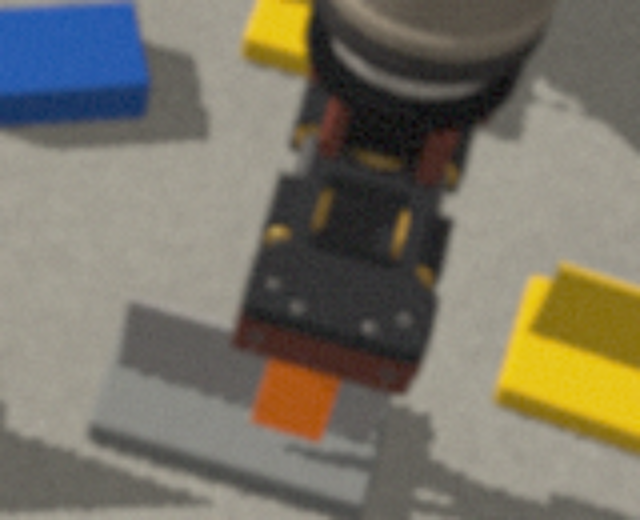

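The clip is fully squeezed: opening 23.7 mm, 25 N, and the jaw visibly flared at crop (295,400). I'll lift it and carry it above the card.

Run:
```python
from h import *
p=np.array(sensors.read_ee_pos())
env.servo_line([p[0],p[1],.416],speed=.08); print(sensors.read_opening(),sensors.read_clock())
env.sleep(.2)
env.servo_line([*CARD,.416],ori(94.2),speed=.08)
env.servo_line([*CARD,.395],speed=.05); env.sleep(.3)
print(sensors.read_ee_pos(),sensors.read_ee_rot(),sensors.read_opening(),sensors.read_grip_force(),sensors.read_clock())
out=[]
for n in("scene","top"):
    im,d=optics.camera(n); x,y=proj(n,[*CARD,.13])[0].astype(int)
    out.append(cv2.resize(im[y-60:y+60,x-65:x+65],(400,369)))
    for th in("clip_center","clip_tip_a","card_top"):
        for r in optics.place_of(n,th)[:2]:
            z={"clip_center":.19,"clip_tip_a":.141,"card_top":.11}[th]
            print(n,th,round(r["score"],2),np.round(onplane(n,r["position"],z)[0],4))
    L=optics.trace(n,"clip")
    if L:
        c=cloud(n,d,L[0]["mask"]); 
        print(n,"clip",L[0]["score"],len(c),np.round(np.percentile(c,[2,50,98],axis=0),4).tolist())
        np.save(n+"_clip.npy",c)
cv2.imwrite("pics/above.png",np.hstack(out)[:,:,::-1])
```

```text
0.0235406004862406 9.8167
[0.53725122 0.0247262  0.39521957] [3.14121319e+00 5.76145391e-05 1.64402891e+00] 0.02335901292161546 24.998409748077393 13.775
scene clip_center 0.88 [0.534  0.0206 0.19  ]
scene clip_center 0.18 [0.8104 0.1229 0.19  ]
scene clip_tip_a 0.97 [0.5196 0.0206 0.141 ]
scene clip_tip_a 0.95 [0.555  0.0278 0.141 ]
scene card_top 0.84 [0.5435 0.0242 0.11  ]
scene clip 0.82 460 [[0.5411, 0.0098, 0.146], [0.5472, 0.0239, 0.1713], [0.5531, 0.0374, 0.2031]]
top card_top 0.73 [0.5377 0.0279 0.11  ]
```

View pics/above.png

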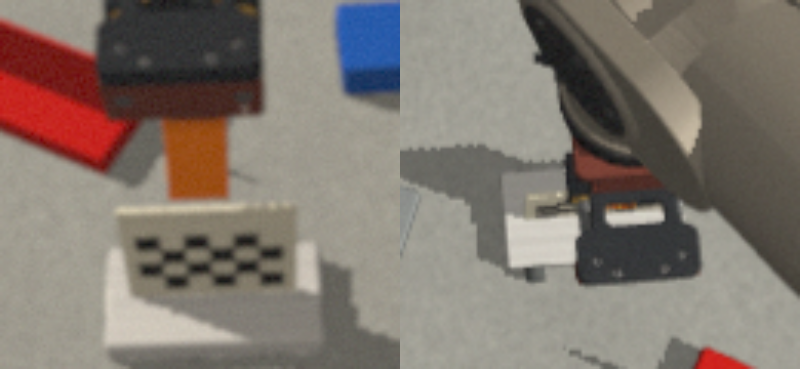

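The clip hangs open above the card, centred on it (scene crop: jaw at (198,160), card edge at (205,207)). I'll check the jaw lean, then descend with a force guard.

Run:
```python
from h import *
c=np.load("scene_clip.npy"); l=np.polyfit(c[:,2],c[:,0],1); l2=np.polyfit(c[c[:,2]<.185,2],c[c[:,2]<.185,0],1)
print("slope",l[0],l2[0],"outer x at z=.145/.19",np.polyval(l2,[.145,.19]),"zmin",c[:,2].min(),"y fit",np.polyfit(c[:,1],c[:,0]-np.polyval(l,c[:,2]),1))
print("hit",env.servo_line([*CARD,.337],speed=.04,until_force=2.5)); env.sleep(.5)
print(sensors.read_ee_pos(),sensors.read_opening(),sensors.read_grip_force(),sensors.read_ft_force(),sensors.read_clock())
im,d=optics.camera("scene"); x,y=proj("scene",[*CARD,.12])[0].astype(int)
cv2.imwrite("pics/end.png",cv2.resize(im[y-60:y+60,x-70:x+70],None,fx=5,fy=5)[:,:,::-1])
for th in("clip_center","clip_tip_a"):
    for r in optics.place_of("scene",th)[:2]: print(th,round(r["score"],2),np.round(onplane("scene",r["position"],{"clip_center":.137}.get(th,.087))[0],4))
L=optics.trace("scene","clip")
if L:
    c=cloud("scene",d,L[0]["mask"]); print(len(c),np.round(np.percentile(c,[1,50,99],axis=0),4).tolist())
```

```text
slope 0.20731414616062124 0.3625957564626796 outer x at z=.145/.19 [0.53937753 0.55569433] zmin -0.0014512589139672517 y fit [-0.06656458  0.00159223]
hit False
[0.53718861 0.02469415 0.33701197] 0.023670075573394744 24.99842494726181 [-0.44262534 -0.33910171 -0.44792052] 16.375
clip_center 0.56 [0.5393 0.0235 0.137 ]
clip_center 0.21 [0.5862 0.027  0.137 ]
clip_tip_a 0.9 [0.5269 0.0259 0.087 ]
clip_tip_a 0.61 [0.5552 0.0227 0.087 ]
343 [[0.5383, 0.0056, 0.0852], [0.547, 0.0232, 0.1067], [0.5536, 0.0381, 0.1279]]
```

View pics/end.png

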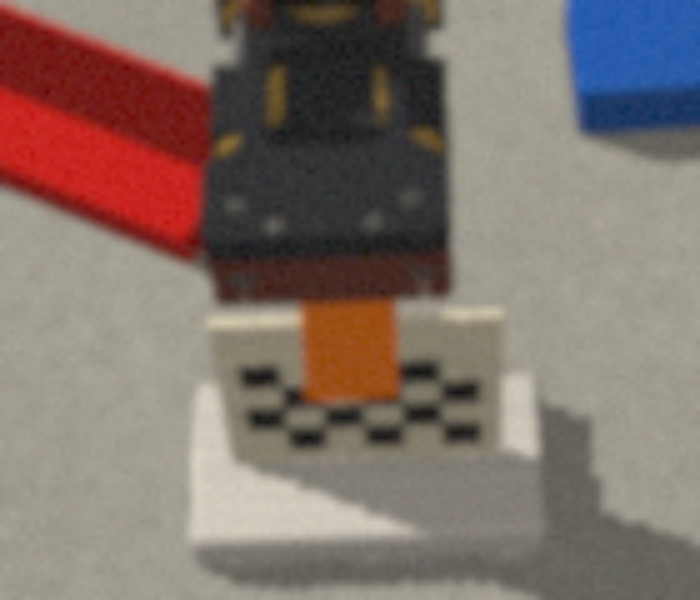

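The jaws straddle the card's top edge: front jaw tip at crop (350,400), card edge at y≈315. The tips are about 25 mm below the edge and centred along the card. I'll compare the force 5 mm higher to rule out contact, then hand in.

Run:
```python
from h import *
def f(): return np.round(np.mean([sensors.read_ft_force() for _ in range(10)],0),2)
a=f(); env.servo_line([*CARD,.342],speed=.03); env.sleep(.6); b=f()
print(a,b,sensors.read_opening(),sensors.read_clock())
if np.abs(a-b).max()<.4: print(env.sign_off())
```

```text
[-0.52 -0.16 -1.54] [-0.03 -0.82 -1.46] 0.023195346819618587 17.4917
```

Run:
```python
from h import *
def f(n=25):
    v=[]
    for _ in range(n): v.append(sensors.read_ft_force()); env.sleep(.02)
    v=np.array(v); return np.round(v.mean(0),2),np.round(v.std(0)/n**.5,2)
b=f(); env.servo_line([*CARD,.395],speed=.06); env.sleep(.4); c=f(); 
env.servo_line([*CARD,.342],speed=.05); env.sleep(.6); d=f()
print(b,c,d,sensors.read_opening(),sensors.read_ee_pos(),sensors.read_clock(),sep="\n")
```

```text
(array([ 0.17, -0.1 , -0.89]), array([0.09, 0.09, 0.09]))
(array([-0.  , -0.03, -0.65]), array([0.08, 0.1 , 0.1 ]))
(array([ 0.07,  0.06, -0.73]), array([0.09, 0.09, 0.12]))
0.023456243127432563
[0.53720492 0.02468902 0.34199745]
21.9833
```

The force over the card matches the force well above it, within sensor noise (about 0.1 N), so there is no contact. Handing in.

```bash
python3 -c "
from h import *
print(env.sign_off())"
```

```text
the job is handed in; nothing more can be done
None
```

The job is handed in, verdict not shown: the clip is held squeezed open (about 23 mm over the tails, 25 N grip) astride the white card's top edge, jaw tips about 20 mm below it, with no card contact measurable above about 0.1 N of sensor noise.

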